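Put the race car, parts crate and timing container back in their own paddock bays

TASK

The race car, the parts crate and the timing container in the row of paddock bays are each standing in another's bay. Park the race car in the bay with one bollard, the blue parts crate in the bay with two bollards and the timing container in the bay with the guard rail, each standing upright on its plate, centred in the dark outline with its long side along the bay (either end may face the bollards or rail). The plain bay is free to use on the way and ends up empty; do not disturb the glue bottle and the cone beside the row.

Things in the scene. Friction and masses are not known exactly. Their poses are not given: they have to be found in the camera images.
- race_car: Red model race car with white stripes, 106 mm long (its y axis), 55 mm wide (x), 43 mm high, 0.08 to 0.15 kg; wheels do not turn. Origin: centre of its underside, z up. Body sides about 48 to 50 mm apart at 15 to 28 mm up; grip across x at its middle.
- crate: Small blue open-topped parts crate with model wheels in it, 54 mm long (its y axis), 42 mm wide (x), 36 mm high, 0.03 to 0.065 kg. Origin: about the centre of its underside (the walls' outsides at x = -19 and +21 mm), z up. Grip across x on the outsides of the long walls, 15 to 30 mm up.
- container: Grey timing container a solid block 140 mm long (its y axis), 56 mm wide (x), 46 mm high, 0.13 to 0.27 kg. Origin: about the centre of its underside (the block spans x -27 to +29 mm), z up. Grip across x.
- bay_one: Parking bay, fixed: light plywood plate 206 x 86 mm, 3 mm thick, with a dark outline 168 x 78 mm. This bay has ONE round bollard (18 mm thick, 33 mm tall) standing in the middle of its head end, at x = +103 mm, y = 0. Origin: underside, at the outline's centre; plate spans x -88 to +118 mm, y -43 to +43; its x axis runs along the bay to the head end, z up.
- bay_two: Parking bay, fixed: light plywood plate 206 x 86 mm, 3 mm thick, with a dark outline 168 x 78 mm. This bay has TWO round bollards (18 mm thick, 33 mm tall) standing side by side on its head end, at x = +103 mm, y = -28 and +28 mm. Origin: underside, at the outline's centre; plate spans x -88 to +118 mm, y -43 to +43; its x axis runs along the bay to the head end, z up.
- bay_rail: Parking bay, fixed: light plywood plate 206 x 86 mm, 3 mm thick, with a dark outline 168 x 78 mm. This bay has a low GUARD RAIL across its head end: a round bar 12 mm thick and 74 mm long along y at x = +103 mm, its top 27 mm up. Origin: underside, at the outline's centre; plate spans x -88 to +118 mm, y -43 to +43; its x axis runs along the bay to the head end, z up.
- bay_plain: Parking bay, fixed: light plywood plate 206 x 86 mm, 3 mm thick, with a dark outline 168 x 78 mm. This bay has NOTHING on its head end, and nothing parked on it at the start: the free spot. Origin: underside, at the outline's centre; plate spans x -88 to +118 mm, y -43 to +43; its x axis runs along the bay to the head end, z up.
- glue: Bystander, loose: white glue bottle with a red nozzle cap, standing upright, 31 mm across, 86 mm high, beyond the left end of the row of bays. Origin: centre of its underside.
- cone: Bystander, loose: small orange traffic cone, foot 26 x 26 mm, 30 mm high, beyond the right end of the row of bays. Origin: centre of its underside.
Mind the look-alikes: they are no part of the job. Leave any orange look-alike of the bay_rail alone.

How it is judged:
By the outcome, as a careful person would: the job done as asked, in the order asked, and still so for the second after the job is handed in, with the robot touching nothing.
It also fails if it takes over 106 s, if anything falls off the work surface, if the arm or the gripper's body presses on something with over 40 N, if the wrist force passes 120 N, or if a joint passes its speed limit or range.

ROBOT

A 6-joint arm with a two-finger parallel gripper is mounted at the origin on the work surface; the furniture and walls round the work are solid. World frame = base frame: x ahead of the robot, y to its left, z up, the work surface at z = 0. Lengths are in m, angles in rad, forces in N, time in s.
With the tool pointing down it reaches from about 0.3 to 0.875 m from the base axis. Payload 4.2 kg.
Tool frame: the origin (TCP) lies midway between the tips of the shut fingers; the grasp point (between the pads) lies 19 mm behind it; z points along the fingers, y is the line along which they close (so a half turn about z gives the same grasp; the last joint's range is limited). The gripper opens to 85 mm and grips with 20 to 120 N. Pads are 22 mm wide; open, the fingers measure 114 mm over their backs; the gripper's body (76 mm by 85 mm) begins 54 mm behind the grasp point. The pads swing forward as they close: fully open they stand 13 mm farther back than shut.
Start: joints at [1.081, 0.32, 1.565, -0, 1.257, -0.02], TCP at [0.26, 0.513, 0.231] pointing down, gripper open.
Joint ranges: [-3.11, 3.11], [-0.84, 2.01], [0.21, 2.61], [-1.34, 4.49], [0.05, 2.63], [-2.56, 2.56]. Speed limits (rad/s): [2.57, 2.57, 3.14, 3.14, 3.14, 3.14].

INTERFACE

Orientations are given as a rotation vector (axis times angle).
In Python, from workcell import ctrl gives the robot as it stands.
- The arm moves only by the tool drive_tool, never from a script. Its argument "commands" is a list that holds one entry, the list of rows, each a list of 5 numbers: the opening in per cent of the stroke, from 0 (shut) to 100 (fully open), then the shift along the tool's x, y, z in cm, then the turn about the tool's z in rad. In form: [[[hand, tx, ty, tz, yaw], ...]]. A call has 1 to 10 rows; each row is the pose to reach, as a shift and turn from the pose commanded when the call began, along the tool's axes at that moment; what a row does not reach only later rows make up. A row lasts 1/8 s, in which the tool goes at most 62.5 mm and 10.7 degrees, less where a joint would pass 70% of its speed; a pose out of reach is approached as far as the arm can. A call with a gripper value outside its range is refused whole. The fingers move at their own pace and stop on an object; "squeeze" is the grip in N (left out, the last holds). Time passes only in rows, so rows that repeat a pose let the fingers close. It gives the time, the measured TCP pose, the force, the opening and the grip force at its end, in the units of the state.
- ctrl.get_state(): the state, without advancing time (a new reading comes with each control period).
- ctrl.grab_frame(name): name is "scene" or "top" or "wrist"; returns the picture (384x512x3 uint8, red, green, blue); there is no depth.
- ctrl.calibration(name): a dict with "K" (3x3 intrinsics, pixels), "rvec" (rotation vector, rad) and "tvec" (3), from world to camera coordinates, as OpenCV has them. Camera axes: x right, y down, z forward; pixel columns grow to the right and rows downward; lengths in m; the calibration is good to about 2 mm. A picture is of the moment at which its call begins: read the wrist's pose just before it. calibration takes no time and is no camera call; for the wrist camera it gives the pose at the moment of the call.
- ctrl.sign_off(): hands the job in; it is judged then, once.
The state is a dict: "t": time; "q": joint angles; "qd": joint speeds; "effort": joint torques, N m; "ee_pos": TCP position; "tool_rot": TCP orientation; "wrist_force": force on the tool from outside, world axes, zero at the start; "torque": the same for the moment, N m; "grip_width": opening from 0.0 (shut) to 1.0 (fully open); "grip_force": force on a finger pad.
Only numpy, scipy, OpenCV 4.12 (cv2) and the standard library are available. Lean on these libraries where they do the work, as an engineer would, in place of code of your own. Each camera call takes 0.05 s, during which the arm holds its last target. There are 200 camera calls.

## Working session

There is one attempt and no reset: what is moved stays moved. The work goes in short steps, Python scripts to look and compute and a tool call to move; the robot and the scene stay as the last step left them, time stands still between calls to the robot, and variables do not carry over. Pictures are saved under pics/ and viewed, at most 14 in all, crops included, and the job is handed in when it is done.

Besides the shell and the picture viewer there is one more tool, called by a JSON object that holds its "op" and its "data", one argument or row to a line. drive_tool: Moves the arm, as the interface text tells. Its arguments: {"type":"object","properties":{"commands":{"type":"array"},"squeeze":{"type":"number"}},"required":["commands"]}

```bash
mkdir -p pics; python3 - <<'E'
from workcell import ctrl
import cv2
for n in("top","scene"):
    im=ctrl.grab_frame(n); cv2.imwrite(f"pics/{n}0.png",cv2.resize(im[:,:,::-1],(768,576)))
    c=ctrl.calibration(n); print(n,c)
s=ctrl.get_state(); print(s['t'],s['ee_pos'],s['tool_rot'],s['q'])
E
```

```text
top {'K': array([[482.02759339,   0.        , 253.60295366],
       [  0.        , 482.02759339, 196.07749071],
       [  0.        ,   0.        ,   1.        ]]), 'rvec': array([ 1.55015499, -2.48124378,  0.44976659]), 'tvec': array([0.32540688, 0.36778939, 1.72448793])}
scene {'K': array([[404.48445568,   0.        , 256.25117134],
       [  0.        , 404.48445568, 188.79093345],
       [  0.        ,   0.        ,   1.        ]]), 'rvec': array([ 2.1902743 , -0.58597847,  0.28295964]), 'tvec': array([-0.3517486 ,  0.25658503,  1.18195609])}
0.1 [0.26010003 0.51233294 0.23057878] [-7.31032137e-01 -3.05496977e+00  2.41527846e-03] [ 1.08102357e+00  3.20219165e-01  1.56553802e+00 -2.70704558e-05
  1.25741790e+00 -2.00120904e-02]
```

View pics/top0.png

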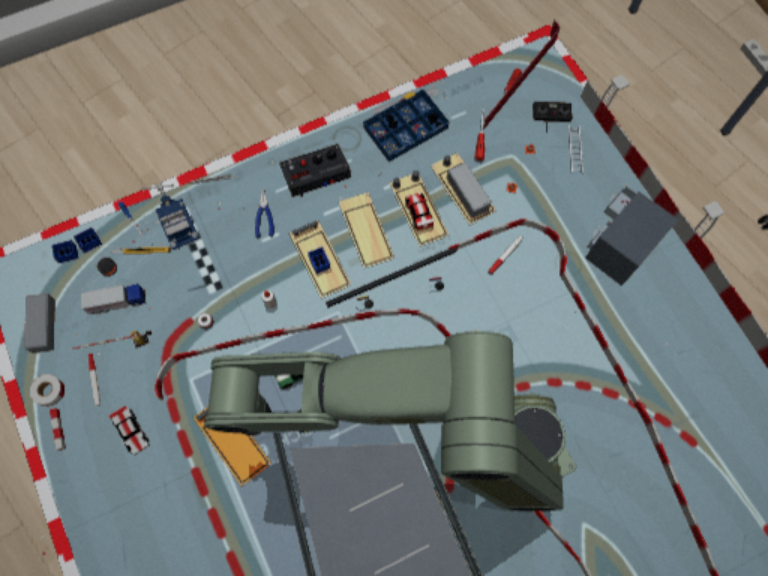

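View pics/scene0.png

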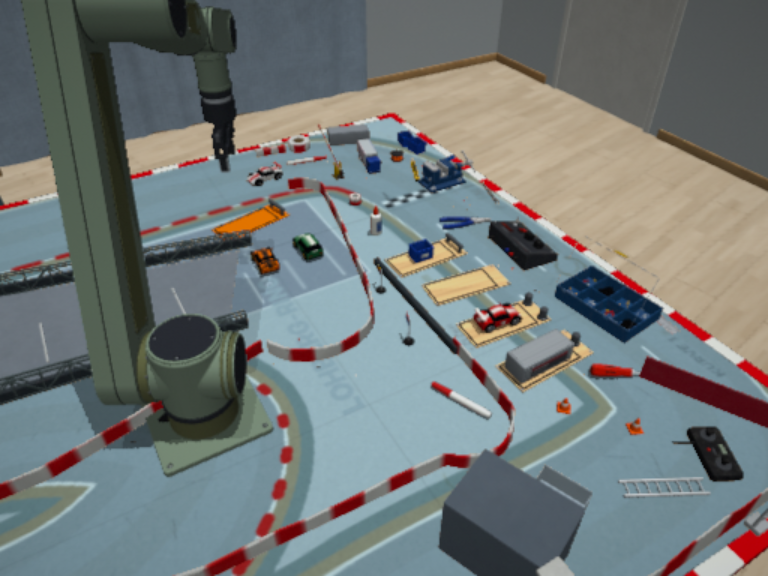

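The top view (1.5x scale) shows, left to right: the rail bay with the crate (318,261), the plain bay (365,228), the two-bollard bay with the car (418,212), and the one-bollard bay with the container (468,190). Glue is at (268,299) and the cone at (512,187). Next I rectify this region to the plate plane.

```bash
cat > h.py <<'E'
from workcell import ctrl
import numpy as np, cv2
from scipy.spatial.transform import Rotation as R
def cal(n):
    c=ctrl.calibration(n); return c['K'],cv2.Rodrigues(np.array(c['rvec']))[0],np.array(c['tvec'])
def p2w(n,uv,z,c=None):
    K,Rm,t=c or cal(n); uv=np.atleast_2d(uv).astype(float)
    d=(np.linalg.inv(K)@np.c_[uv,np.ones(len(uv))].T); d=Rm.T@d; o=-Rm.T@t
    return (o[:,None]+d*(z-o[2])/d[2]).T
def rect(n,im,x0,x1,y0,y1,z,s=1.0,c=None):
    "s px per mm; column = -y (left is +y), row = -x (up is +x)"
    K,Rm,t=c or cal(n)
    xs=np.arange(x1,x0,-0.001/s); ys=np.arange(y1,y0,-0.001/s)
    Y,X=np.meshgrid(ys,xs); P=np.stack([X,Y,np.full_like(X,z)],-1)@Rm.T+t
    P=P@K.T; m=(P[...,:2]/P[...,2:]).astype(np.float32)
    return cv2.remap(im,m[...,0],m[...,1],cv2.INTER_CUBIC)
E
python3 - <<'E'
from h import *
np.set_printoptions(precision=3,suppress=True)
print(p2w("top",np.array([[318,261],[365,228],[418,212],[468,190],[268,299],[512,187],[290,232],[324,301],[432,162],[492,212]])/1.5,0.003))
E
```

```text
[[ 0.648  0.227  0.003]
 [ 0.68   0.075  0.003]
 [ 0.66  -0.073  0.003]
 [ 0.66  -0.225  0.003]
 [ 0.607  0.385  0.003]
 [ 0.616 -0.337  0.003]
 [ 0.756  0.259  0.003]
 [ 0.54   0.259  0.003]
 [ 0.78  -0.178  0.003]
 [ 0.574 -0.252  0.003]]
```

```bash
python3 - <<'E'
from h import *
im=ctrl.grab_frame("top")
r=rect("top",im,.5,.83,-.36,.42,.003,1.0)
for k in range(0,780,20):
    L=10 if k%100==20 else 4
    cv2.line(r,(k,0),(k,L),(255,0,0),1)
for k in range(0,330,10): cv2.line(r,(0,k),(9 if k%50==30 else 4,k),(255,0,0),1)
cv2.imwrite("pics/r0.png",r[:,:,::-1])
E
```

```text
(no output)
```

View pics/r0.png

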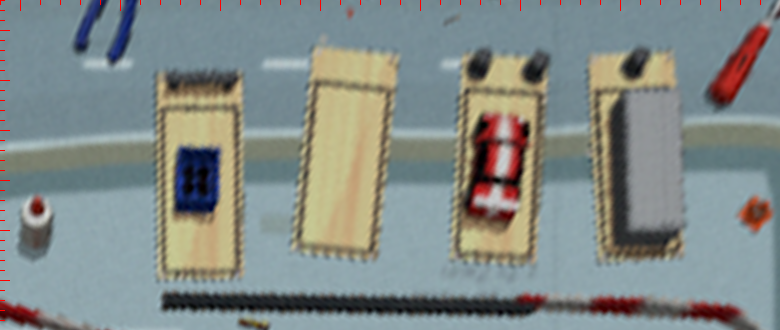

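The rectified view (1 px/mm, column = 420 − y mm, row = 830 − x mm) shows the plates clearly. The car in the two-bollard bay and the crate in the rail bay are slightly turned. Next I fit the plates and objects numerically.

```bash
cat >> h.py <<'E'
from scipy.optimize import minimize
def tan(im): 
    f=im.astype(np.float32); return cv2.GaussianBlur(f[...,0]-f[...,2],(0,0),0.7)
def ring(d):
    x=np.linspace(-88-d,118+d,80); y=np.linspace(-43-d,43+d,40)
    return np.r_[np.c_[x,0*x-43-d],np.c_[x,0*x+43+d],np.c_[0*y-88-d,y],np.c_[0*y+118+d,y]]/1000
def W(p,L): 
    c,s=np.cos(p[2]),np.sin(p[2]); return L@np.array([[c,s],[-s,c]])+p[:2]
def samp(img,P,z,c):
    K,Rm,t=c; q=(np.c_[P,np.full(len(P),z)]@Rm.T+t)@K.T; q=q[:,:2]/q[:,2:]
    return cv2.remap(img,q[:,:1].astype(np.float32),q[:,1:].astype(np.float32),cv2.INTER_LINEAR,borderMode=cv2.BORDER_REPLICATE)[:,0]
def fitbay(im,p0,c):
    T=np.clip(tan(im),-10,50); I=[ring(-1.5),ring(-3)]; O=[ring(1.5),ring(3),ring(5)]
    f=lambda p:-sum(samp(T,W(p,r),.003,c).mean() for r in I)/2+sum(samp(T,W(p,r),.003,c).mean() for r in O)/3
    best=minimize(f,p0,method='Nelder-Mead',options=dict(initial_simplex=np.array(p0)+np.array([[0,0,0],[.006,0,0],[0,.006,0],[0,0,.06]]),xatol=1e-5,fatol=1e-4))
    return best.x,best.fun
def fitobj(mask,z0,scale=1):
    pass
def go(x,y,z,yaw):
    """yaw: world direction of the bay (grip axis is across it); prints command in cm/rad"""
    s=ctrl.get_state(); Rm=R.from_rotvec(s['tool_rot']).as_matrix(); d=Rm.T@(np.array([x,y,z])-s['ee_pos'])*100
    a=np.arctan2(Rm[1,1],Rm[0,1]); e=(yaw+np.pi/2-a+np.pi/2)%np.pi-np.pi/2
    print('t %.2f cmd tx %.2f ty %.2f tz %.2f yaw %.3f q1 %.2f q6 %.2f w %.3f'%(s['t'],*d,-e,s['q'][0],s['q'][5],s['grip_width']),'ee',np.round(s['ee_pos'],4))
E
cat > bays.py <<'E'
from h import *
im=ctrl.grab_frame("top"); c=cal("top")
def px(a): return [.83-a[1]/1000,.42-a[0]/1000]
G=dict(rail=[(155,72),(242,72),(157,279),(243,279)],plain=[(312,46),(399,54),(291,251),(379,258)],two=[(461,53),(549,57),(451,259),(536,262)],one=[(589,55),(675,53),(597,262),(684,258)])
for n,g in G.items():
    w=np.array([px(a) for a in g]); h=w[:2].mean(0); b=w[2:].mean(0); u=(h-b)/np.linalg.norm(h-b)
    o=(h+b)/2-u*.015; p=[*o,np.arctan2(u[1],u[0])]
    print(n,np.round(p,4),*[np.round(v,4) for v in fitbay(im,p,c)])
r=rect("top",im,.5,.83,-.36,.42,.036,1.0).astype(int)
m=((r[...,2]-r[...,0]>40)&(r[...,1]<110)).astype(np.uint8)[130:230,150:250]
print('crate',cv2.minAreaRect(cv2.findNonZero(m)))
go(.65,.22,.15,0)
E
python3 bays.py
```

```text
rail [0.6395 0.2206 0.0072] [0.6403 0.2201 0.006 ] -23.8672
plain [ 0.6628  0.0762 -0.0999] [ 0.6626  0.0768 -0.1098] -28.3836
two [ 0.6573 -0.0784 -0.0559] [ 0.6567 -0.0778 -0.0616] -23.8845
one [ 0.658  -0.2169  0.0412] [ 0.659  -0.2167  0.0513] -19.2093
crate ((43.5, 62.5), (61.0, 41.0), 90.0)
t 0.20 cmd tx -48.00 ty -8.42 tz 8.09 yaw -0.470 q1 1.08 q6 -0.02 w 1.004 ee [0.2602 0.5125 0.2308]
```

{"op": "drive_tool", "data": {
  "commands": [
    [[100, -48, -8.4, 3, -0.47], [100, -48, -8.4, 3, -0.47], [100, -48, -8.4, 3, -0.47], [100, -48, -8.4, 3, -0.47], [100, -48, -8.4, 3, -0.47], [100, -48, -8.4, 3, -0.47], [100, -48, -8.4, 3, -0.47], [100, -48, -8.4, 3, -0.47], [100, -48, -8.4, 3, -0.47], [100, -48, -8.4, 3, -0.47]]
  ],
  "squeeze": 30
}}

```text
t: 1.45
ee_pos: [0.6499, 0.2205, 0.2007]
tool_rot: [-0.001, -3.14, -0.0]
wrist_force: [-0.2, 0.0, 0.9]
grip_width: 1.001
grip_force: 0.0
```

```bash
python3 - <<'E'
from h import *
go(.6375,.2265,.1,0)
im=ctrl.grab_frame("wrist"); c=cal("wrist"); np.save("w1.npy",im)
print(-c[1].T@c[2], c[1][2])
cv2.imwrite("pics/w1.png",im[:,:,::-1])
print(fitbay(im,[.640,.220,.006],c))
E
```

```text
t 1.45 cmd tx 1.22 ty 0.60 tz 10.07 yaw -0.000 q1 0.31 q6 -1.26 w 1.001 ee [0.6499 0.2205 0.2007]
[0.5666508  0.22240017 0.34370742] [ 3.18759979e-01  3.08108208e-04 -9.47835419e-01]
(array([0.63920282, 0.22253745, 0.00777032]), np.float64(-43.9237060546875))
```

View pics/w1.png

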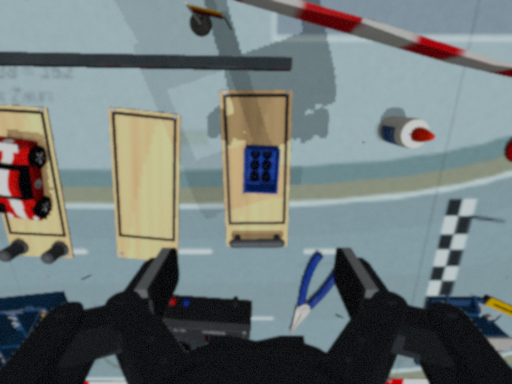

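The wrist view shows the crate at (262,169), about centred in the rail bay and square to it, with the plain bay to its left. I measure the crate and the plain bay from this frame.

```bash
cat >> h.py <<'E'
def crate(im,c,z=.036,x=.64,y=.22):
    r=rect("wrist",im,x-.07,x+.07,y-.06,y+.06,z,2.0,c).astype(int)
    m=((r[...,2]-r[...,0]>40)&(r[...,1]<110)).astype(np.uint8)
    m=cv2.morphologyEx(m,cv2.MORPH_OPEN,np.ones((5,5)))
    (u,v),wh,a=cv2.minAreaRect(cv2.findNonZero(m)); print('crate xy',round(x+.07-v/2000,4),round(y+.06-u/2000,4),np.array(wh)/2,a)
E
python3 - <<'E'
from h import *
im=np.load("w1.npy"); c=cal("wrist")
crate(im,c)
print(fitbay(im,[.6626,.0768,-.11],c))
E
```

```text
crate xy 0.6396 0.228 [39.21156311 54.03666306] 1.9091522693634033
(array([ 0.66197859,  0.07918745, -0.10657969]), np.float64(-46.72734451293945))
```

{"op": "drive_tool", "data": {
  "commands": [
    [[100, 1.1, 0.7, 6, 0.03], [100, 1.1, 0.7, 12, 0.03], [100, 1.1, 0.7, 16, 0.03], [100, 1.1, 0.7, 19.5, 0.03], [100, 1.1, 0.7, 19.5, 0.03], [0, 1.1, 0.7, 19.5, 0.03], [0, 1.1, 0.7, 19.5, 0.03], [0, 1.1, 0.7, 19.5, 0.03], [0, 1.1, 0.7, 19.5, 0.03], [0, 1.1, 0.7, 19.5, 0.03]]
  ],
  "squeeze": 30
}}

```text
t: 2.75
ee_pos: [0.6404, 0.228, 0.0084]
tool_rot: [0.047, 3.138, 0.002]
wrist_force: [-0.3, 0.6, 6.8]
grip_width: 0.462
grip_force: 32.2
```

```bash
python3 - <<'E'
from h import *
go(.662,.078,.1,-.107)
E
```

```text
t 2.75 cmd tx -2.64 ty -14.92 tz -9.17 yaw 0.077 q1 0.32 q6 -1.22 w 0.462 ee [0.6404 0.228  0.0084]
```

{"op": "drive_tool", "data": {
  "commands": [
    [[0, 0, 0, -4, 0], [0, -0.5, -2, -9.5, 0.03], [0, -1.5, -8, -9.5, 0.077], [0, -2.4, -13, -9.5, 0.077], [0, -2.8, -14.9, -9.5, 0.077], [0, -2.8, -14.9, -7, 0.077], [0, -2.8, -14.9, -4, 0.077], [0, -2.8, -14.9, -1.5, 0.077], [0, -2.8, -14.9, -0.3, 0.077], [0, -2.8, -14.9, -0.1, 0.077]]
  ]
}}

```text
t: 4.0
ee_pos: [0.6627, 0.0784, 0.0079]
tool_rot: [-0.167, -3.137, -0.001]
wrist_force: [-3.3, -0.1, 8.4]
grip_width: 0.463
grip_force: 33.0
```

{"op": "drive_tool", "data": {
  "commands": [
    [[0, 0, 0, 0, 0], [60, 0, 0, 0, 0], [100, 0, 0, 0, 0], [100, 0, 0, 0, 0], [100, 0, 0, -4, 0], [100, 0, 0, -10, 0], [100, 0, 0, -16, 0], [100, 0, 0, -19, 0], [100, 0, 0, -19, 0]]
  ]
}}

```text
t: 5.12
ee_pos: [0.6643, 0.0779, 0.2007]
tool_rot: [0.167, 3.13, 0.002]
wrist_force: [-0.0, 0.2, 0.0]
grip_width: 0.997
grip_force: 0.0
```

```bash
python3 - <<'E'
from h import *
im=ctrl.grab_frame("wrist"); c=cal("wrist"); np.save("w2.npy",im)
cv2.imwrite("pics/w2.png",im[:,:,::-1])
crate(im,c,.036,.66,.078)
print(fitbay(im,[.6622,.078,-.107],c)); print(fitbay(im,[.6567,-.0778,-.06],c)); print(fitbay(im,[.64,.221,.007],c))
go(.659,-.217,.2,.05)
E
```

```text
crate xy 0.6594 0.0789 [39.02663803 54.47393799] 6.115502834320068
(array([ 0.65885987,  0.07812447, -0.10712377]), np.float64(-47.16188049316406))
(array([ 0.66203429, -0.07575942, -0.05814049]), np.float64(-34.6407585144043))
(array([0.63753307, 0.22022363, 0.00423848]), np.float64(-42.55011749267578))
t 5.17 cmd tx -2.74 ty -29.35 tz -0.20 yaw -0.157 q1 0.10 q6 -1.36 w 0.996 ee [0.663  0.0777 0.1981]
```

View pics/w2.png

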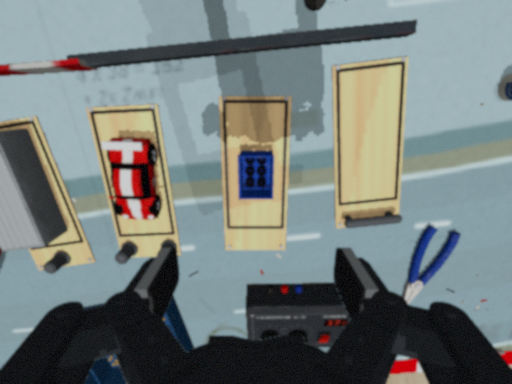

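Crate stands centred in the plain bay (256,175), and the rail bay (372,130) is now free. I go over the container.

{"op": "drive_tool", "data": {
  "commands": [
    [[100, -0.6, -6, 0, -0.05], [100, -1.2, -12, 0, -0.157], [100, -1.8, -18, 0, -0.157], [100, -2.4, -24, 0, -0.157], [100, -2.7, -29.4, 0, -0.157], [100, -2.7, -29.4, 0, -0.157], [100, -2.7, -29.4, 0, -0.157], [100, -2.7, -29.4, 0, -0.157]]
  ]
}}

```text
t: 6.18
ee_pos: [0.6582, -0.2158, 0.1964]
tool_rot: [0.081, -3.139, -0.002]
wrist_force: [0.3, -0.9, 1.0]
grip_width: 1.0
grip_force: 0.0
```

```bash
python3 - <<'E'
from h import *
go(.659,-.217,.2,.05)
im=ctrl.grab_frame("wrist"); c=cal("wrist"); np.save("w3.npy",im)
print(fitbay(im,[.659,-.217,.05],c)); print(fitbay(im,[.6567,-.0778,-.06],c))
r=rect("wrist",im,.52,.80,-.34,0,.046,2.0,c)
cv2.imwrite("pics/w3.png",r[:,:,::-1])
E
```

```text
t 6.17 cmd tx -0.07 ty -0.12 tz -0.36 yaw 0.002 q1 -0.33 q6 -1.96 w 1.000 ee [ 0.6582 -0.2158  0.1964]
(array([ 0.65887281, -0.21535453,  0.05175875]), np.float64(-49.93400955200195))
(array([ 0.65668175, -0.07697685, -0.05933279]), np.float64(-41.095054626464844))
```

View pics/w3.png

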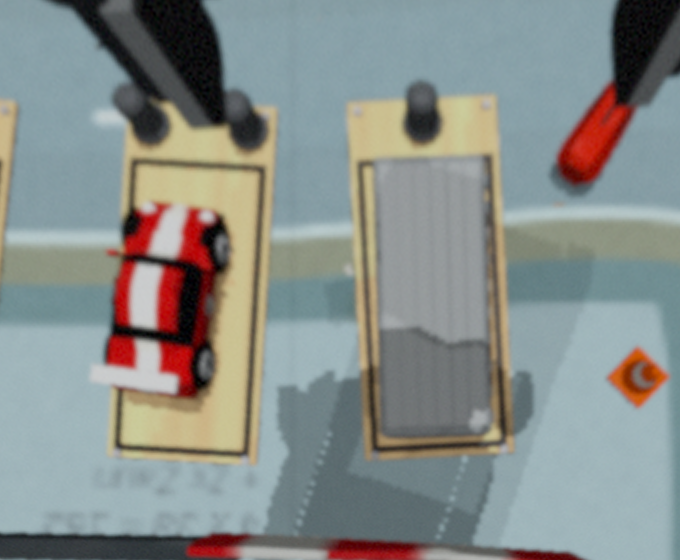

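Container top: corners (374,158), (487,157), (381,437), (493,433), so its centre is (0.652, −0.217) with yaw about 0.024. The car is in the two-bollard bay, its centre around (165,300), and the cone is well clear.

{"op": "drive_tool", "data": {
  "commands": [
    [[100, 0.6, -0.1, 6, 0.028], [100, 0.6, -0.1, 12, 0.028], [100, 0.6, -0.1, 16, 0.028], [100, 0.6, -0.1, 18.1, 0.028], [100, 0.6, -0.1, 18.1, 0.028], [0, 0.6, -0.1, 18.1, 0.028], [0, 0.6, -0.1, 18.1, 0.028], [0, 0.6, -0.1, 18.1, 0.028], [0, 0.6, -0.1, 18.1, 0.028]]
  ],
  "squeeze": 60
}}

```text
t: 7.35
ee_pos: [0.6536, -0.2189, 0.0184]
tool_rot: [-0.035, 3.138, -0.001]
wrist_force: [0.7, 0.6, 6.0]
grip_width: 0.644
grip_force: 66.1
```

```bash
python3 - <<'E'
from h import *
go(.6395,.221,.15,.007)
E
```

```text
t 7.35 cmd tx 0.39 ty 44.00 tz -13.20 yaw 0.015 q1 -0.34 q6 -1.93 w 0.644 ee [ 0.6536 -0.2189  0.0184]
```

{"op": "drive_tool", "data": {
  "commands": [
    [[0, 0, 0, -4, 0], [0, 0, 0, -9, 0], [0, 0, 5, -13.2, 0], [0, 0.1, 11, -13.2, 0.015], [0, 0.1, 17, -13.2, 0.015], [0, 0.2, 23, -13.2, 0.015], [0, 0.2, 29, -13.2, 0.015], [0, 0.2, 35, -13.2, 0.015], [0, 0.2, 41, -13.2, 0.015], [0, 0.2, 44, -13.2, 0.015]]
  ]
}}

```text
t: 8.6
ee_pos: [0.6398, 0.2242, 0.1482]
tool_rot: [0.015, -3.141, -0.001]
wrist_force: [0.5, 0.4, -1.9]
grip_width: 0.644
grip_force: 65.1
```

{"op": "drive_tool", "data": {
  "commands": [
    [[0, 0, 0, 0, 0], [0, 0, 0, 0, 0]]
  ]
}}

```text
t: 8.85
ee_pos: [0.6404, 0.2203, 0.1481]
tool_rot: [0.011, -3.141, 0.001]
wrist_force: [0.5, -0.0, -1.9]
grip_width: 0.647
grip_force: 65.1
```

```bash
python3 - <<'E'
from h import *
s=ctrl.get_state(); print(s['wrist_force'],s['grip_width'])
go(.641,.221,.019,.007)
im=ctrl.grab_frame("wrist"); c=cal("wrist")
print(fitbay(im,[.64,.221,.007],c))
cv2.imwrite("pics/w4.png",rect("wrist",im,.50,.78,.08,.36,.15+.025,2.0,c)[:,:,::-1])
E
```

```text
[ 0.53046444 -0.02015767 -1.88720309] 0.6468954389640899
t 8.85 cmd tx -0.07 ty 0.08 tz 12.91 yaw 0.000 q1 0.31 q6 -1.26 w 0.647 ee [0.6404 0.2203 0.1481]
(array([0.63944857, 0.2220587 , 0.01275566]), np.float64(-13.88840103149414))
```

View pics/w4.png

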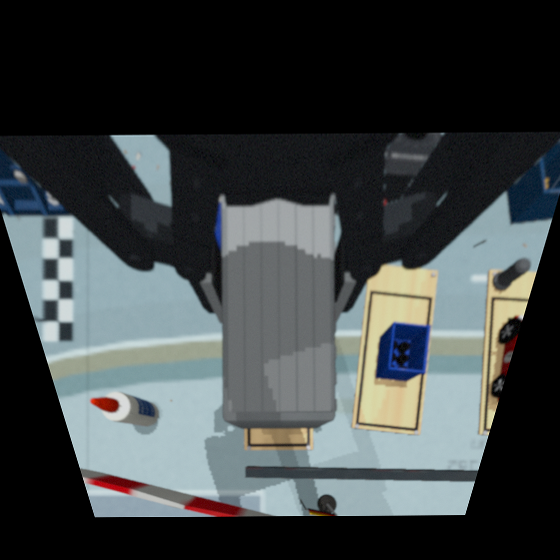

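Container held level and clear, at about (278,310), over the rail bay. I lower and release it.

{"op": "drive_tool", "data": {
  "commands": [
    [[0, -0.1, 0.1, 5, 0], [0, -0.1, 0.1, 9, 0], [0, -0.1, 0.1, 11.5, 0], [0, -0.1, 0.1, 12.6, 0], [0, -0.1, 0.1, 13, 0], [0, -0.1, 0.1, 13, 0], [70, -0.1, 0.1, 13, 0], [100, -0.1, 0.1, 13, 0], [100, -0.1, 0.1, 13, 0], [100, -0.1, 0.1, 13, 0]]
  ]
}}

```text
t: 10.15
ee_pos: [0.6417, 0.2222, 0.0185]
tool_rot: [-0.012, 3.141, 0.0]
wrist_force: [-0.6, 0.1, -0.7]
grip_width: 1.0
grip_force: 0.0
```

{"op": "drive_tool", "data": {
  "commands": [
    [[100, 0, 0, -4, 0], [100, 0, 0, -9, 0], [100, 0, 0, -14, 0], [100, 0, 0, -18, 0], [100, 0, 0, -18, 0], [100, 0, 0, -18, 0]]
  ]
}}

```text
t: 10.9
ee_pos: [0.641, 0.2219, 0.1974]
tool_rot: [0.011, -3.14, 0.001]
wrist_force: [-0.6, -0.5, 0.0]
grip_width: 1.0
grip_force: 0.0
```

```bash
python3 - <<'E'
from h import *
im=ctrl.grab_frame("wrist"); c=cal("wrist"); np.save("w5.npy",im)
print(fitbay(im,[.64,.221,.007],c))
go(.650,-.075,.2,-.02)
a=rect("wrist",im,.52,.78,.13,.31,.003,2.0,c);b=rect("wrist",im,.52,.78,.13,.31,.049,2.0,c)
cv2.imwrite("pics/w5.png",np.hstack([a,b])[:,:,::-1])
E
```

```text
(array([0.63891378, 0.22173097, 0.00715482]), np.float64(-43.80358123779297))
t 10.95 cmd tx -0.71 ty -29.69 tz -0.31 yaw 0.027 q1 0.32 q6 -1.26 w 0.997 ee [0.6407 0.2218 0.1966]
```

View pics/w5.png

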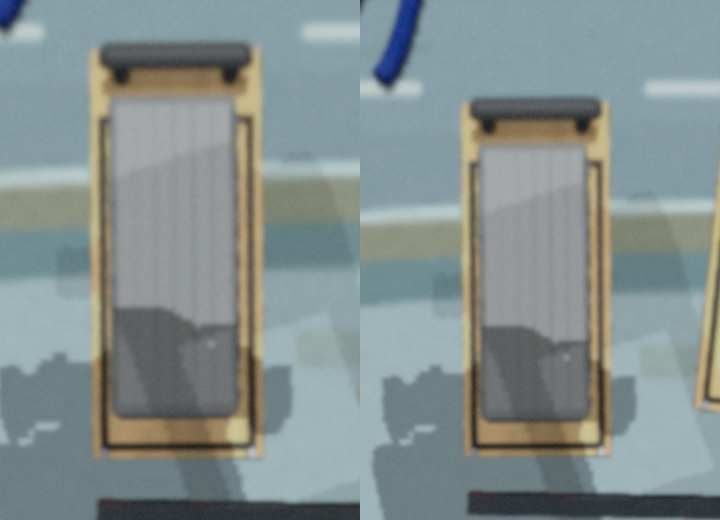

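Right panel, at the container top: corners span cols 480–588, rows 145–420. The centre is then (0.639, 0.223), 1–2 mm from the bay centre, and it is square. Next, the car.

{"op": "drive_tool", "data": {
  "commands": [
    [[100, -0.2, -6, 0, 0], [100, -0.3, -12, 0, 0], [100, -0.5, -18, 0, 0.027], [100, -0.6, -24, 0, 0.027], [100, -0.7, -29.7, 0, 0.027], [100, -0.7, -29.7, 0, 0.027], [100, -0.7, -29.7, 0, 0.027], [100, -0.7, -29.7, 0, 0.027]]
  ]
}}

```text
t: 11.95
ee_pos: [0.6506, -0.0733, 0.1976]
tool_rot: [-0.028, -3.14, -0.001]
wrist_force: [-0.9, -0.0, -0.5]
grip_width: 1.0
grip_force: 0.0
```

```bash
python3 - <<'E'
from h import *
im=ctrl.grab_frame("wrist"); c=cal("wrist"); np.save("w6.npy",im)
go(.650,-.075,.2,-.02)
print(fitbay(im,[.6567,-.0775,-.06],c))
a=rect("wrist",im,.57,.74,-.13,-.01,.02,3.0,c);b=rect("wrist",im,.57,.74,-.13,-.01,.040,3.0,c)
cv2.imwrite("pics/w6.png",np.hstack([a,b])[:,:,::-1])
E
```

```text
t 12.00 cmd tx 0.06 ty -0.18 tz -0.22 yaw 0.002 q1 -0.13 q6 -1.68 w 1.003 ee [ 0.6507 -0.0732  0.1978]
(array([ 0.65629728, -0.076559  , -0.05877723]), np.float64(-47.41576385498047))
```

View pics/w6.png

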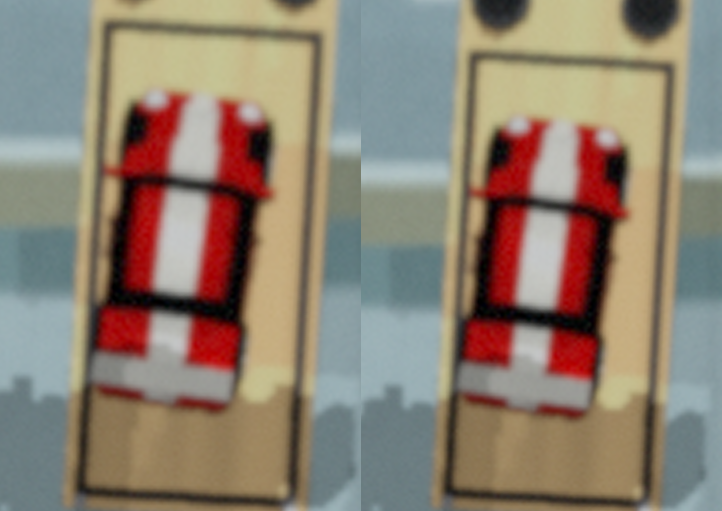

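Car: nose at (203,95) in the left panel, wing centre at (525,388) in the right, body centre near (180,250). That gives a centre of (0.6555, −0.0705) and a yaw of about −0.13.

{"op": "drive_tool", "data": {
  "commands": [
    [[100, -0.5, 0.3, 6, 0.11], [100, -0.5, 0.3, 12, 0.11], [100, -0.5, 0.3, 16, 0.11], [100, -0.5, 0.3, 19, 0.11], [100, -0.5, 0.3, 19.5, 0.11], [0, -0.5, 0.3, 19.5, 0.11], [0, -0.5, 0.3, 19.5, 0.11], [0, -0.5, 0.3, 19.5, 0.11], [0, -0.5, 0.3, 19.5, 0.11]]
  ],
  "squeeze": 30
}}

```text
t: 13.12
ee_pos: [0.657, -0.0717, 0.0052]
tool_rot: [0.204, 3.131, 0.001]
wrist_force: [-0.6, 1.8, 7.2]
grip_width: 0.545
grip_force: 30.5
```

```bash
python3 - <<'E'
from h import *
s=ctrl.get_state(); print(s['tool_rot'],s['wrist_force'])
go(.659,-.216,.13,.0515)
E
```

```text
[2.03815145e-01 3.13149927e+00 6.45433005e-04] [-0.5550354   1.78406408  7.1554512 ]
t 13.12 cmd tx -2.11 ty -14.27 tz -12.48 yaw -0.181 q1 -0.13 q6 -1.57 w 0.545 ee [ 0.657  -0.0717  0.0052]
```

{"op": "drive_tool", "data": {
  "commands": [
    [[0, 0, 0, -4, 0], [0, 0, 0, -9, 0], [0, -0.5, -4, -12.5, -0.06], [0, -1.4, -9, -12.5, -0.12], [0, -2.1, -14.3, -12.5, -0.18], [0, -2.2, -14.3, -12.5, -0.18], [0, -2.2, -14.3, -12.5, -0.18], [0, -2.2, -14.3, -12.5, -0.18]]
  ]
}}

```text
t: 14.12
ee_pos: [0.659, -0.2153, 0.1282]
tool_rot: [0.081, -3.14, -0.001]
wrist_force: [0.2, 0.9, -1.1]
grip_width: 0.546
grip_force: 31.5
```

```bash
python3 - <<'E'
from h import *
go(.659,-.216,.0055,.0515)
im=ctrl.grab_frame("wrist"); c=cal("wrist")
print(fitbay(im,[.659,-.216,.0515],c))
cv2.imwrite("pics/w7.png",rect("wrist",im,.55,.78,-.32,-.1,.13+.035,2.5,c)[:,:,::-1])
E
```

```text
t 14.12 cmd tx 0.00 ty -0.07 tz 12.27 yaw -0.000 q1 -0.33 q6 -1.95 w 0.546 ee [ 0.659  -0.2153  0.1282]
(array([ 0.65917008, -0.21572295,  0.04308637]), np.float64(-27.84602165222168))
```

View pics/w7.png

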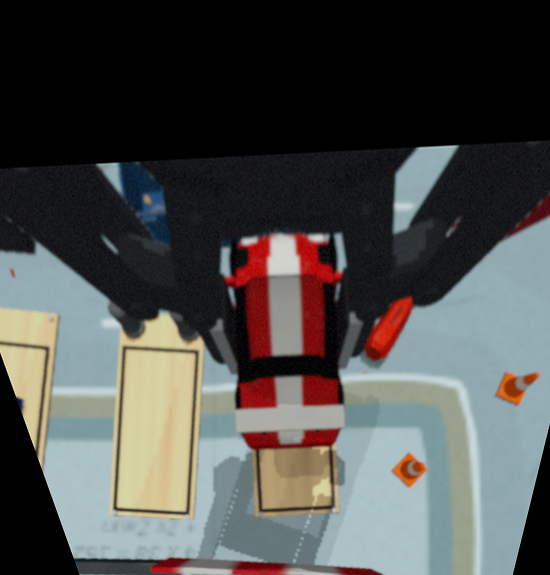

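Car held straight, centred at about (287,340), above the one-bollard bay. The cone at (408,468) is clear. I lower and release.

{"op": "drive_tool", "data": {
  "commands": [
    [[0, 0, 0, 5, 0], [0, 0, 0, 9, 0], [0, 0, 0, 11, 0], [0, 0, 0, 12, 0], [0, 0, 0, 12.3, 0], [0, 0, 0, 12.3, 0], [70, 0, 0, 12.3, 0], [100, 0, 0, 12.3, 0], [100, 0, 0, 12.3, 0], [100, 0, 0, 12.3, 0]]
  ]
}}

```text
t: 15.42
ee_pos: [0.6592, -0.2166, 0.0054]
tool_rot: [-0.079, 3.14, -0.0]
wrist_force: [-0.0, -1.4, -0.2]
grip_width: 0.998
grip_force: 0.0
```

{"op": "drive_tool", "data": {
  "commands": [
    [[100, 0, 0, -4, 0], [100, 0, 0, -9, 0], [100, 0, 0, -14, 0], [100, 0, 0, -19.5, 0], [100, 0, 0, -19.5, 0], [100, 0, 0, -19.5, 0], [100, 0, 0, -19.5, 0]]
  ]
}}

```text
t: 16.3
ee_pos: [0.6582, -0.2163, 0.1981]
tool_rot: [0.079, -3.137, -0.002]
wrist_force: [0.6, -1.2, -0.7]
grip_width: 1.0
grip_force: 0.0
```

```bash
python3 - <<'E'
from h import *
im=ctrl.grab_frame("wrist"); c=cal("wrist"); np.save("w8.npy",im)
go(.661,.078,.2,-.107)
print(fitbay(im,[.659,-.216,.0515],c))
a=rect("wrist",im,.55,.78,-.28,-.15,.02,2.5,c);b=rect("wrist",im,.55,.78,-.28,-.15,.040,2.5,c)
cv2.imwrite("pics/w8.png",np.hstack([a,b])[:,:,::-1])
E
```

```text
t 16.35 cmd tx -1.75 ty 29.38 tz -0.15 yaw 0.157 q1 -0.33 q6 -1.96 w 1.002 ee [ 0.6583 -0.2163  0.1981]
(array([ 0.65857411, -0.21534462,  0.05097731]), np.float64(-49.582767486572266))
```

View pics/w8.png

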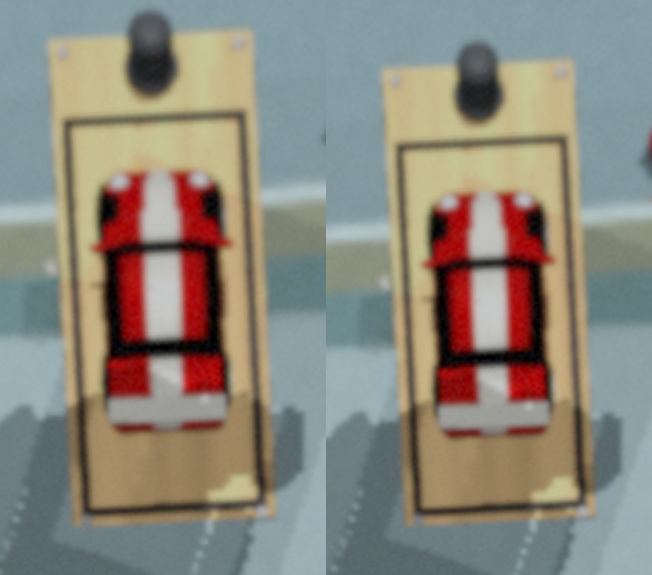

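Car sits centred (y −0.2156, x 0.6586) and within about 1° of the bay. Now the crate.

{"op": "drive_tool", "data": {
  "commands": [
    [[100, -0.4, 6, 0, 0.04], [100, -0.8, 12, 0, 0.08], [100, -1.2, 18, 0, 0.157], [100, -1.6, 24, 0, 0.157], [100, -1.8, 29.4, 0, 0.157], [100, -1.8, 29.4, 0, 0.157], [100, -1.8, 29.4, 0, 0.157], [100, -1.8, 29.4, 0, 0.157]]
  ]
}}

```text
t: 17.35
ee_pos: [0.6623, 0.0764, 0.1998]
tool_rot: [-0.17, -3.136, 0.001]
wrist_force: [-0.1, -1.0, 0.1]
grip_width: 0.999
grip_force: 0.0
```

```bash
python3 - <<'E'
from h import *
im=ctrl.grab_frame("wrist"); c=cal("wrist")
crate(im,c,.038,.66,.078); print(fitbay(im,[.6622,.078,-.107],c)[0],fitbay(im,[.6567,-.0775,-.06],c)[0])
go(.661,.078,.006,-.107)
E
```

```text
crate xy 0.6617 0.079 [38.87872696 55.29114151] 5.90614128112793
[ 0.66205005  0.07828304 -0.10749175] [ 0.65635951 -0.07633039 -0.06028957]
t 17.40 cmd tx 0.14 ty 0.15 tz 19.40 yaw -0.002 q1 0.10 q6 -1.36 w 1.001 ee [0.6624 0.0764 0.2   ]
```

{"op": "drive_tool", "data": {
  "commands": [
    [[100, 0, 0.2, 6, 0], [100, 0, 0.2, 12, 0], [100, 0, 0.2, 16, 0], [100, 0, 0.2, 19, 0], [100, 0, 0.2, 19.4, 0], [0, 0, 0.2, 19.4, 0], [0, 0, 0.2, 19.4, 0], [0, 0, 0.2, 19.4, 0], [0, 0, 0.2, 19.4, 0], [0, 0, 0.2, 19.4, 0]]
  ],
  "squeeze": 30
}}

```text
t: 18.65
ee_pos: [0.6637, 0.08, 0.0082]
tool_rot: [0.167, 3.134, 0.001]
wrist_force: [-1.1, 0.5, 6.5]
grip_width: 0.457
grip_force: 32.5
```

```bash
python3 - <<'E'
from h import *
go(.6575,-.077,.1,-.06)
E
```

```text
t 18.65 cmd tx -1.08 ty -15.67 tz -9.19 yaw -0.047 q1 0.10 q6 -1.36 w 0.457 ee [0.6637 0.08   0.0082]
```

{"op": "drive_tool", "data": {
  "commands": [
    [[0, 0, 0, -4, 0], [0, 0, 0, -9.2, 0], [0, -0.4, -6, -9.2, -0.02], [0, -0.8, -12, -9.2, -0.047], [0, -1.1, -15.7, -9.2, -0.047], [0, -1.1, -15.7, -9.2, -0.047], [0, -1.1, -15.7, -9.2, -0.047]]
  ]
}}

```text
t: 19.52
ee_pos: [0.6566, -0.0767, 0.0982]
tool_rot: [-0.094, -3.14, -0.001]
wrist_force: [-0.4, -0.1, -0.6]
grip_width: 0.46
grip_force: 31.7
```

```bash
python3 - <<'E'
from h import *
go(.6575,-.077,.0082,-.06)
E
```

```text
t 19.52 cmd tx -0.09 ty -0.03 tz 9.00 yaw -0.000 q1 -0.13 q6 -1.65 w 0.460 ee [ 0.6566 -0.0767  0.0982]
```

{"op": "drive_tool", "data": {
  "commands": [
    [[0, -0.1, 0, 4, 0], [0, -0.1, 0, 7, 0], [0, -0.1, 0, 8.5, 0], [0, -0.1, 0, 9, 0], [0, -0.1, 0, 9, 0], [0, -0.1, 0, 9, 0], [70, -0.1, 0, 9, 0], [100, -0.1, 0, 9, 0], [100, -0.1, 0, 9, 0], [100, -0.1, 0, 9, 0]]
  ]
}}

```text
t: 20.78
ee_pos: [0.6578, -0.0774, 0.0083]
tool_rot: [0.094, 3.14, 0.0]
wrist_force: [-0.3, 0.9, -1.0]
grip_width: 1.0
grip_force: 0.0
```

{"op": "drive_tool", "data": {
  "commands": [
    [[100, 0, 0, -4, 0], [100, 0, 0, -9, 0], [100, 0, 0, -14, 0], [100, 0, 0, -19.5, 0], [100, 0, 0, -19.5, 0], [100, 0, 0, -19.5, 0], [100, 0, 0, -19.5, 0]]
  ]
}}

```text
t: 21.65
ee_pos: [0.6568, -0.0773, 0.2012]
tool_rot: [-0.094, -3.136, -0.001]
wrist_force: [0.9, 0.0, -0.4]
grip_width: 1.006
grip_force: 0.0
```

```bash
python3 - <<'E'
from h import *
im=ctrl.grab_frame("wrist"); c=cal("wrist")
crate(im,c,.038,.657,-.077); print(fitbay(im,[.6567,-.0775,-.06],c)[0])
cv2.imwrite("pics/w9.png",im[:,:,::-1])
E
```

```text
crate xy 0.657 -0.0766 [38.75030899 54.89128494] 3.4336304664611816
[ 0.65615441 -0.07667797 -0.05918317]
```

View pics/w9.png

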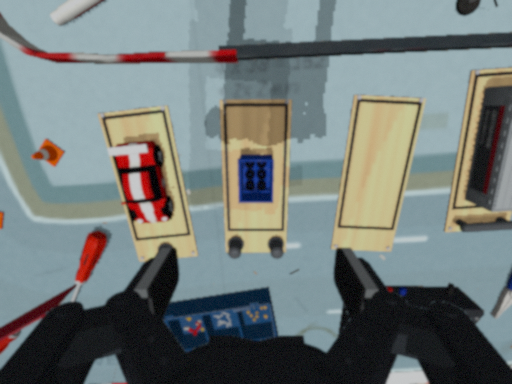

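All three are parked: the crate is centred in the two-bollard bay (256,179), the car is in the one-bollard bay (142,182), and the container is in the rail bay at the right edge. The plain bay (378,175) is empty and the cone is untouched. Handing in.

```bash
python3 -c "
from workcell import ctrl; print(ctrl.sign_off())"
```

```text
the job is handed in; nothing more can be done
None
```

The race car, crate and timing container are each parked in their own bay, within about 2 mm of centre by the camera; the plain bay is empty, the glue bottle and cone were not touched, and the job was handed in at about 22 s.

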